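# Hold up a shoe last from the drawer for a sole check

## Task

Pull the drawer of the last cabinet right out to its stop, draw the green last straight up until its toe is clear of its pocket, and only then turn it sole up and level, held up a good hand's breadth above the cabinet's top, so that its sole can be looked over for left-in tacks. Finish while still holding it there, quite still, touching nothing but your gripper. Leave the drawer fully open, the other two lasts standing in their pockets and the things on the bench where they are.

Things in the scene. Friction and masses are not known exactly. Their poses are not given: they have to be found in the camera images.
- drawer (a joint): the cabinet's single drawer, a slide: 0 = shut, 0.13 m = right out against its stop; stays where it is left, about 2 N of friction. Starts shut. Front panel 18 mm thick, its top 160 mm above the bench; sides up to 104 mm.
- drawer_handle (a point): middle of the handle's bar: level brass bar, 10 mm thick, 120 mm long along y, bent back to the drawer front at both ends; 44 mm out from the drawer front, 142 mm above the bench, 36 mm below the cabinet's top: can be pinched from above, fingers closing along x. Axes: the cabinet's; -x is the way the drawer pulls out, z up. Travels with the drawer.
- cabinet: dark wooden bench-top last cabinet, fixed, 310 mm wide (y), 178 mm high, with a tin tray of heel tips (22 mm high) at the back of its top. Origin on the bench under the middle of the shut drawer's front face; carcass from x = 18 to 280 mm; the drawer comes out towards its -x.
- pocket_block (a point): mouth of the middle one of three pockets in a row (88 mm apart along y) in a wooden block in the drawer, top 79 mm above the bench. Pockets 44 (x) x 55 (y) mm, 55 mm deep to the drawer floor; a last stands toe down in each, 1 to 3 mm loose, heel up to 155 mm. Drawer right out: lasts 75 mm before the cabinet, 55 mm behind the front panel (mid to face). Axes as the cabinet.
- green_last: the one to take: green plastic shoe last (foot form), 131 mm toe to heel, 50 mm wide at the ball, 57 mm sole to cone top, 0.14 to 0.25 kg. Origin at the toe end; +z toe to heel (up while in the pocket), +x the sole's outward normal (in the pocket facing the cabinet, away from the drawer front), y width. Lies in x -57 (cone top, socket hole) to 0 (sole, steel heel plate). Pocket varies.
- green_last_grip (a point): point inside the heel part of the green last to hold it by: body frame (-20, 0, 100) mm, midway between flat parallel sides 37 mm apart in y (flat from z = 75 to 112 mm, x = -9 to -35 mm); in the pocket it is 124 mm above the bench. Axes as green_last.
- green_last_toe (a point): tip of the green last's toe, body frame (-12, 3, 0) mm.
- yellow_last: must stay in its pocket: same shape, attitude and frame as the green one, in yellow plastic.
- blue_last: must stay in its pocket: same shape, attitude and frame as the green one, in blue plastic.
- hammer: bystander: hammer with a light wooden handle, lying on the bench to the left. Origin on the bench under it.
- cement_can: bystander: round yellow-labelled can, 80 mm across, 105 mm high, standing to the right. Origin under it.
- tack_jar: bystander: jar with a red lid, 60 mm across, 65 mm high, standing to the right. Origin under it.
- thread_cone: bystander: cone of brown thread, 68 mm across, 120 mm high, standing to the left. Origin under it.

How it is judged:
By the outcome, as a careful person would: the job done as asked, in the order asked, and still so for the second after the job is handed in, while the arm keeps its last pose, push and grip.
It also fails if it takes over 58 s, if anything falls off the work surface, if the arm or the gripper's body presses on something with over 40 N, if the wrist force passes 120 N, or if a joint passes its speed limit or range.

## Robot

A 6-joint arm with a two-finger parallel gripper is mounted at the origin on the work surface. World frame = base frame: x ahead of the robot, y to its left, z up, the work surface at z = 0. Lengths are in m, angles in rad, forces in N, time in s.
With the tool pointing down it reaches from about 0.35 to 0.975 m from the base axis. Payload 4.9 kg.
Tool frame: the origin (TCP) lies midway between the tips of the shut fingers; the grasp point (between the pads) lies 19 mm behind it; z points along the fingers, y is the line along which they close (so a half turn about z gives the same grasp; the last joint's range is limited). The gripper opens to 85 mm and grips with 20 to 120 N. Pads are 22 mm wide; open, the fingers measure 114 mm over their backs; the gripper's body (76 mm by 85 mm) begins 54 mm behind the grasp point. The pads swing forward as they close: fully open they stand 13 mm farther back than shut.
Start: joints at [-1.292, 0.053, 1.613, -0, 1.476, -0.119], TCP at [0.242, -0.576, 0.231] pointing down, gripper open.
Joint ranges: [-3.01, 3.01], [-1.01, 2.22], [0.06, 2.58], [-1.02, 4.17], [0.09, 2.62], [-3.14, 3.14]. Speed limits (rad/s): [2.57, 2.57, 3.14, 3.14, 3.14, 3.14].

## Interface

Orientations are given as a unit quaternion [w, x, y, z].
In Python, from plant import state, grab_frame, job_done, cut_out, place_of gives the robot as it stands.
- The arm moves only by the tool jog_arm, never from a script. Its argument "motion" is text: rows parted by semicolons, each of 7 numbers parted by spaces: the opening in per cent of the stroke, from 0 (shut) to 100 (fully open), then the shift along the tool's x, y, z as a fraction of full scale, then the turn, a rotation vector about the tool's x, y, z as a fraction of full scale. A call has exactly 5 rows; each row is the pose to reach, as a shift and turn from the pose commanded when the call began, along the tool's axes at that moment; what a row does not reach only later rows make up. Full scale, the value 1, is 50 cm for a shift and 1.5 rad for a turn. A row lasts 1/8 s, in which the tool goes at most 62.5 mm and 10.7 degrees, less where a joint would pass 70% of its speed; a pose out of reach is approached as far as the arm can. A call with a number of a shift or a turn outside -1 to 1 is refused whole. A call with a gripper value outside its range is refused whole. The fingers move at their own pace and stop on an object; the grip force is fixed at half the most. Time passes only in rows, so rows that repeat a pose let the fingers close, or fill a call up. It gives the time, the measured TCP pose, the force, the opening and the grip force at its end, in the units of the state.
- state(): the state, without advancing time (a new reading comes with each control period).
- grab_frame(name): name is "scene" or "top"; returns a dict with "color" (400x640x3 uint8, red, green, blue), "range_z" (400x640 float32, m along the optical axis (not along the pixel's ray), 0 where there is no reading), "intrinsics" (3x3 intrinsics, pixels), "world_from_camera" (4x4, takes a point from camera to world coordinates). Camera axes: x right, y up, looking along -z (the intrinsics and any distortion apply to the point x, -y, -z); pixel columns grow to the right and rows downward; lengths in m; the calibration is good to about 2 mm. A picture is of the moment at which its call begins.
- job_done(): hands the job in; it is judged then, once.
Trained networks look in the newest picture that a camera, given by its name, has taken for a name from the list of things; names that differ only in an ending like _2 or _b are one class to them, and where a whole thing is asked for, a point or a joint stands for the part that bears it (a point fixed in the world has none). Each returns a list of dicts, best first, with "p" (0 to 1); they miss things now and then, are a little off and sometimes report something else, mostly with a low value. They report only what shows in the picture. A call takes as long as a camera call.
- cut_out(camera, thing): "pixels" (400x640 bool, what is visible of it).
- place_of(camera, thing): "at" ([x, y, z] in m, in world coordinates, good to about 4 mm: a listed point, or the origin of a listed thing).
The state is a dict: "time": time; "joint_pos": joint angles; "joint_vel": joint speeds; "joint_efforts": joint torques, N m; "tool_pos": TCP position; "tool_rot": TCP orientation; "contact_force": force on the tool from outside, world axes, zero at the start; "ft_torque": the same for the moment, N m; "gripper_width": opening from 0.0 (shut) to 1.0 (fully open); "grasp_force": force on a finger pad.
Only numpy, scipy, OpenCV 4.12 (cv2) and the standard library are available. Lean on these libraries where they do the work, as an engineer would, in place of code of your own. Each camera call takes 0.05 s, during which the arm holds its last target. There are 200 camera calls.

## Working session

There is one attempt and no reset: what is moved stays moved. The work goes in short steps, Python scripts to look and compute and a tool call to move; the robot and the scene stay as the last step left them, time stands still between calls to the robot, and variables do not carry over. Pictures are saved under pics/ and viewed, at most 10 in all, crops included, and the job is handed in when it is done.

Besides the shell and the picture viewer there is one more tool, called after "Emit:" as a command line: name --argument value ..., lists and objects as JSON in quotes. jog_arm: Moves the arm, as the interface text tells. Shift numbers are shares of 50 cm and turn numbers shares of 1.5 rad, none past 1 either way. Its arguments: {"type":"object","properties":{"motion":{"type":"string"}},"required":["motion"]}

```bash
mkdir -p pics; ls
cat > h.py <<'E'
import numpy as np, cv2
from scipy.spatial.transform import Rotation as R
from plant import state, grab_frame, job_done, cut_out, place_of
def pts(f, mask):
    v,u=np.nonzero(mask & (f["range_z"]>0)); z=f["range_z"][v,u]; K=f["intrinsics"]
    p=np.c_[(u-K[0,2])/K[0,0]*z, -(v-K[1,2])/K[1,1]*z, -z]
    T=f["world_from_camera"]; return p@T[:3,:3].T+T[:3,3]
def rot(s): q=s["tool_rot"]; return R.from_quat([q[1],q[2],q[3],q[0]])
E
python3 - <<'E'
from h import *
np.set_printoptions(precision=4,suppress=True)
a=grab_frame("scene"); b=grab_frame("top")
cv2.imwrite("pics/a.png",cv2.vconcat([a["color"],b["color"]])[:,:,::-1]) if 0 else [cv2.imwrite(f"pics/{n}.png",f["color"][:,:,::-1]) for n,f in (("s1",a),("t1",b))]
for n,f in (("scene",a),("top",b)):
    print(n,f["world_from_camera"],f["intrinsics"][0])
    for t in "drawer_handle cabinet pocket_block green_last green_last_grip yellow_last blue_last hammer cement_can tack_jar thread_cone".split():
        print(t,[(round(d["p"],2),np.array(d["at"])) for d in place_of(n,t)[:2]])
s=state(); print(s["tool_pos"],rot(s).as_matrix(),s["time"])
E
```

```text
pics
scene [[ 0.7934  0.3963 -0.462  -0.0992]
 [-0.6086  0.5269 -0.5933 -0.8662]
 [ 0.0083  0.7519  0.6592  1.0745]
 [ 0.      0.      0.      1.    ]] [459.3826   0.     317.5491]
drawer_handle [(0.93, array([0.5759, 0.0821, 0.1418]))]
cabinet [(0.81, array([0.6243, 0.0788, 0.0007]))]
pocket_block []
green_last []
green_last_grip [(0.41, array([0.7011, 0.1669, 0.125 ]))]
yellow_last []
blue_last []
hammer []
cement_can [(0.9, array([ 0.5928, -0.466 , -0.0007]))]
tack_jar []
thread_cone [(0.55, array([ 0.6265,  0.3995, -0.0025]))]
top [[-0.0047  0.9963 -0.0858  0.4926]
 [-0.9999 -0.0038  0.0112  0.0035]
 [ 0.0108  0.0858  0.9963  1.4354]
 [ 0.      0.      0.      1.    ]] [404.9012   0.     314.9434]
drawer_handle [(0.91, array([0.5843, 0.0821, 0.1429]))]
cabinet [(0.86, array([ 0.6227,  0.0796, -0.0019]))]
pocket_block []
green_last []
green_last_grip []
yellow_last []
blue_last [(0.74, array([ 0.4376, -0.3621, -0.0006]))]
hammer [(0.55, array([0.4583, 0.4211, 0.0015]))]
cement_can [(0.72, array([ 0.5906, -0.4666,  0.0005]))]
tack_jar [(0.83, array([ 0.4296, -0.3626, -0.0007]))]
thread_cone [(0.75, array([0.6249, 0.3988, 0.0016]))]
[ 0.2421 -0.5762  0.2313] [[ 0.9219  0.3874 -0.    ]
 [ 0.3874 -0.9219  0.    ]
 [ 0.     -0.     -1.    ]] 1.2
```

View pics/t1.png

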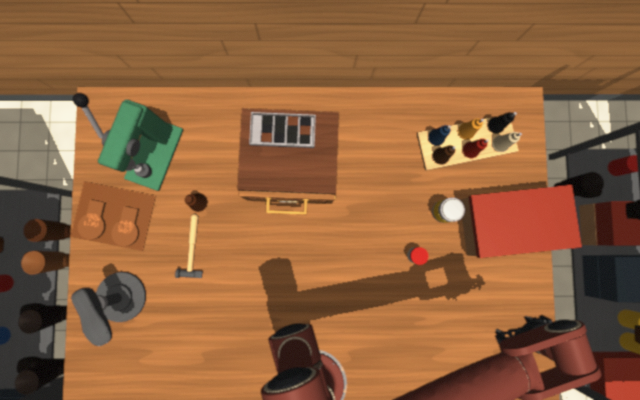

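View pics/s1.png

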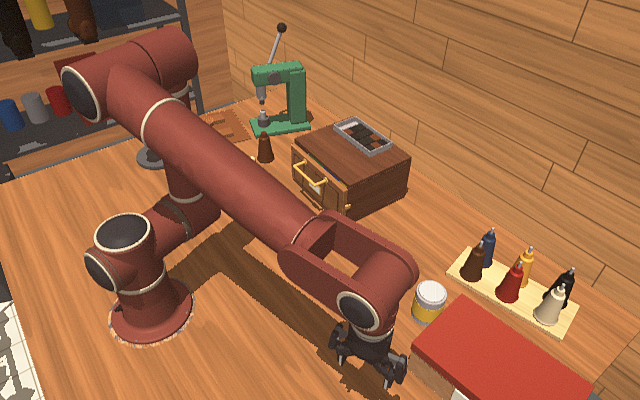

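Run:
```python
from h import *
np.set_printoptions(precision=4,suppress=True)
for n in ("top","scene"):
    f=grab_frame(n)
    for t in ("cabinet","drawer_handle"):
        d=cut_out(n,t)
        if not d: continue
        p=pts(f,d[0]["pixels"]); 
        for lo,hi in ((.17,.184),(.152,.166),(.138,.151)):
            q=p[(p[:,2]>lo)&(p[:,2]<hi)]
            if len(q)>20:
                r=cv2.minAreaRect(q[:,:2].astype(np.float32)*1000); print(n,t,lo,len(q),r,q.min(0),q.max(0),np.median(q[:,2]))
```

```text
top cabinet 0.17 6198 ((775.0346069335938, 74.78862762451172), (310.47882080078125, 263.2877197265625), 87.47618865966797) [ 0.6373 -0.0856  0.17  ] [0.9113 0.2331 0.184 ] 0.17924426894602918
top cabinet 0.152 556 ((613.0969848632812, 84.32241821289062), (303.1846008300781, 65.4384765625), 86.2555160522461) [ 0.5768 -0.0684  0.1521] [0.6509 0.2338 0.1659] 0.16074222168584806
top cabinet 0.138 255 ((610.9478759765625, 79.39807891845703), (299.7231140136719, 68.62271881103516), 87.05252838134766) [ 0.577 -0.072  0.138] [0.6527 0.2284 0.1508] 0.14582975377711938
top drawer_handle 0.152 554 ((611.5631713867188, 82.22926330566406), (299.5765075683594, 64.75762939453125), 87.37815856933594) [ 0.5768 -0.0684  0.1521] [0.6508 0.2304 0.1659] 0.16073500823243025
top drawer_handle 0.138 256 ((605.439208984375, 87.26216125488281), (58.96494674682617, 281.17413330078125), 1.0232242345809937) [ 0.577  -0.0528  0.138 ] [0.6374 0.2284 0.1508] 0.14581038741140662
scene cabinet 0.17 3286 ((771.5867919921875, 70.7579574584961), (315.67254638671875, 266.972900390625), 87.92446899414062) [ 0.6344 -0.0896  0.17  ] [0.9025 0.2325 0.184 ] 0.17554884791569852
scene cabinet 0.152 605 ((687.4142456054688, 11.580474853515625), (212.11669921875, 409.5059814453125), 36.933998107910156) [ 0.6158 -0.0923  0.152 ] [0.8949 0.2356 0.166 ] 0.15758616432919603
scene cabinet 0.138 527 ((685.9539184570312, 10.949920654296875), (218.13455200195312, 411.8924255371094), 36.76652526855469) [ 0.5726 -0.0904  0.138 ] [0.8953 0.2293 0.151 ] 0.14400648498228108
scene drawer_handle 0.152 337 ((631.5516357421875, 74.83006286621094), (303.47705078125, 21.1160945892334), 87.41386413574219) [ 0.6158 -0.077   0.152 ] [0.6486 0.2267 0.164 ] 0.15670007392166296
scene drawer_handle 0.138 335 ((603.2783203125, 76.49469757080078), (305.6050109863281, 61.298744201660156), 89.94649505615234) [ 0.5726 -0.0763  0.138 ] [0.6341 0.2293 0.151 ] 0.14394798172639234
```

The top view shows the shut cabinet around (290,150) with its handle at (287,205); the scene view agrees, with the handle at (312,175). The cabinet yaw is about -2.5°, its origin about (0.624, 0.079), and the handle about (0.580, 0.081). The first move goes above the handle.

```bash
cat >> h.py <<'E'
YAW=-2.5
C=R.from_euler("z",YAW,degrees=True)          # cabinet axes
def down(ydir):                                # tool pointing down, tool y along cabinet vector ydir
    y=C.apply(ydir); z=np.array([0,0,-1.]); return R.from_matrix(np.c_[np.cross(y,z),y,z])
def plan(tp,tR,n=1,s=None):
    s=s or state(); p=np.array(s["tool_pos"]); r=rot(s); dr=(r.inv()*tR).as_rotvec(); p0,r0=p,r
    for i in range(1,n+1):
        gp=p0+(np.array(tp)-p0)*i/n; gr=r0*R.from_rotvec(dr*i/n)
        a=np.round(r.inv().apply(gp-p)/.5,3); b=np.round((r.inv()*gr).as_rotvec()/1.5,3)
        print("call",i,*a,*b); p=p+r.apply(a*.5); r=r*R.from_rotvec(b*1.5)
E
python3 -c "
from h import *
plan([.58,.081,.25],down([1,0,0]),3)"
```

```text
call 1 0.377 -0.317 -0.012 0.0 -0.0 -0.251
call 2 0.468 -0.155 -0.013 0.0 -0.0 -0.251
call 3 0.492 0.027 -0.012 0.0 -0.0 -0.251
```

Emit:
jog_arm --motion "35 0.1 -0.08 -0.012 0 0 -0.06; 35 0.2 -0.16 -0.012 0 0 -0.12; 35 0.3 -0.24 -0.012 0 0 -0.18; 35 0.377 -0.317 -0.012 0 0 -0.251; 35 0.377 -0.317 -0.012 0 0 -0.251"

```text
time: 2.12
tool_pos: [0.3558, -0.3541, 0.2375]
tool_rot: [0.0, 0.925, 0.38, 0.0]
contact_force: [0.2, 0.9, 0.2]
gripper_width: 0.349
grasp_force: 0.0
```

Emit:
jog_arm --motion "35 0.1 -0.03 -0.013 0 0 -0.06; 35 0.2 -0.06 -0.013 0 0 -0.12; 35 0.3 -0.1 -0.013 0 0 -0.18; 35 0.4 -0.13 -0.013 0 0 -0.251; 35 0.468 -0.155 -0.013 0 0 -0.251"

```text
time: 2.75
tool_pos: [0.4684, -0.1371, 0.2441]
tool_rot: [0.0, 0.839, 0.544, 0.0]
contact_force: [0.7, -0.3, -0.5]
gripper_width: 0.347
grasp_force: 0.0
```

Emit:
jog_arm --motion "35 0.1 0.005 -0.012 0 0 -0.06; 35 0.2 0.01 -0.012 0 0 -0.12; 35 0.3 0.016 -0.012 0 0 -0.18; 35 0.4 0.022 -0.012 0 0 -0.251; 35 0.492 0.027 -0.012 0 0 -0.251"

```text
time: 3.38
tool_pos: [0.5814, 0.0818, 0.2498]
tool_rot: [0.0, 0.722, 0.691, 0.0]
contact_force: [0.4, -0.5, 0.5]
gripper_width: 0.351
grasp_force: 0.0
```

```bash
python3 -c "
from h import *
s=state();print(s['tool_pos'],rot(s).as_matrix().round(3),s['gripper_width'],s['contact_force'],s['joint_pos'])
for n in('scene','top'):
    f=grab_frame(n); print(n,place_of(n,'drawer_handle')[:1])
    z=f['range_z']>0; p=np.full(z.shape+(3,),np.nan); p[z]=pts(f,z)
    m=np.nan_to_num((p[...,2]>.138)&(p[...,2]<.152)&(abs(p[...,0]-.58)<.022)&(abs(p[...,1]-.08)<.08)).astype(bool)
    q=p[m]; print(len(q),q.mean(0) if len(q) else 0,np.percentile(q[:,:2],[3,97],axis=0) if len(q) else 0)
plan([.58,.081,.128],down([1,0,0]))
"
```

```text
[0.58141007 0.08182977 0.24982919] [[ 0.044  0.999  0.   ]
 [ 0.999 -0.044 -0.   ]
 [-0.     0.001 -1.   ]] 0.3514873958113694 [ 0.39111573 -0.51139762  0.47140711] [ 1.33408209e-02 -4.73887506e-02  1.68231976e+00 -4.79587928e-04
  1.50617375e+00  5.72935825e-02]
scene [{'at': [0.5763, 0.082, 0.1402], 'p': 0.82}]
106 [0.58157928 0.07295909 0.14349604] [[0.5733366  0.01476617]
 [0.59788744 0.14107109]]
top []
22 [0.58601174 0.02332132 0.14690402] [[0.57713813 0.0176609 ]
 [0.59768958 0.03041232]]
call 1 0.0 -0.001 0.243 -0.0 0.0 0.0
```

Emit:
jog_arm --motion "35 0 -0.004 0.06 0 0 0; 35 0 -0.004 0.12 0 0 0; 35 0 -0.004 0.17 0 0 0; 35 0 -0.004 0.21 0 0 0; 35 0 -0.004 0.243 0 0 0"

```text
time: 4.2
tool_pos: [0.5782, 0.0803, 0.1275]
tool_rot: [0.0, 0.723, 0.691, -0.0]
contact_force: [-0.7, -0.8, -0.7]
gripper_width: 0.352
grasp_force: 0.0
```

Emit:
jog_arm --motion "0 0 0 0 0 0 0; 0 0 0 0 0 0 0; 0 0 0 0 0 0 0; 0 0 0 0 0 0 0; 0 0 0 0 0 0 0"

```text
time: 4.82
tool_pos: [0.5778, 0.0808, 0.1276]
tool_rot: [-0.0, 0.722, 0.692, -0.001]
contact_force: [1.7, -3.7, -9.4]
gripper_width: 0.086
grasp_force: 58.2
```

Emit:
jog_arm --motion "0 0 -0.02 0 0 0 0; 0 0 -0.05 0 0 0 0; 0 0 -0.09 0 0 0 0; 0 0 -0.13 0 0 0 0; 0 0 -0.17 0 0 0 0"

```text
time: 5.45
tool_pos: [0.4918, 0.0846, 0.1276]
tool_rot: [-0.0, 0.722, 0.692, -0.001]
contact_force: [2.2, -3.8, -10.9]
gripper_width: 0.091
grasp_force: 59.3
```

Emit:
jog_arm --motion "0 0 -0.03 0 0 0 0; 0 0 -0.05 0 0 0 0; 0 0 -0.07 0 0 0 0; 0 0 -0.083 0 0 0 0; 0 0 -0.083 0 0 0 0"

```text
time: 6.08
tool_pos: [0.4509, 0.0864, 0.1276]
tool_rot: [0.0, 0.722, 0.692, -0.001]
contact_force: [2.1, -4.7, -14.0]
gripper_width: 0.091
grasp_force: 59.5
```

Emit:
jog_arm --motion "0 0 -0.004 0 0 0 0; 0 0 -0.006 0 0 0 0; 0 0 -0.009 0 0 0 0; 0 0 -0.012 0 0 0 0; 0 0 -0.012 0 0 0 0"

```text
time: 6.7
tool_pos: [0.4509, 0.0864, 0.1277]
tool_rot: [0.006, 0.722, 0.691, 0.006]
contact_force: [27.9, -4.2, -32.0]
gripper_width: 0.088
grasp_force: 58.0
```

Emit:
jog_arm --motion "0 0 0.008 0 0 0 0; 0 0 0.012 0 0 0 0; 0 0 0.012 0 0 0 0; 35 0 0.012 0 0 0 0; 35 0 0.012 0 0 0 0"

```text
time: 7.32
tool_pos: [0.4538, 0.0875, 0.1313]
tool_rot: [0.001, 0.722, 0.692, 0.002]
contact_force: [0.5, 0.6, 0.3]
gripper_width: 0.351
grasp_force: 0.0
```

Emit:
jog_arm --motion "35 0 0 0 0 0 0; 35 0 0 -0.06 0 0 0; 35 0 0 -0.14 0 0 0; 35 0 0 -0.24 0 0 0; 35 0 0 -0.34 0 0 0"

```text
time: 7.95
tool_pos: [0.4519, 0.087, 0.3008]
tool_rot: [0.0, 0.722, 0.692, 0.001]
contact_force: [0.3, 0.5, -0.2]
gripper_width: 0.352
grasp_force: 0.0
```

Run:
```python
from h import *
s=state();print(s['tool_pos'],rot(s).as_matrix().round(3),s['contact_force'])
for n in("scene","top"):
    f=grab_frame(n); cv2.imwrite(f"pics/{n}2.png",f["color"][:,:,::-1])
    for t in "drawer_handle pocket_block green_last green_last_grip yellow_last blue_last cabinet".split():
        print(n,t,[(round(d["p"],2),np.round(d["at"],4)) for d in place_of(n,t)[:2]])
```

```text
[0.45186884 0.08699941 0.30083546] [[ 0.043  0.999  0.002]
 [ 0.999 -0.043  0.001]
 [ 0.001  0.002 -1.   ]] [ 0.33619513  0.53781181 -0.2029775 ]
scene drawer_handle [(0.91, array([0.4475, 0.089 , 0.1408]))]
scene pocket_block [(0.77, array([0.5779, 0.0823, 0.0744]))]
scene green_last [(0.52, array([0.5968, 0.1729, 0.0264]))]
scene green_last_grip [(0.55, array([0.5711, 0.1696, 0.125 ]))]
scene yellow_last [(0.77, array([ 0.591 , -0.0039,  0.0186]))]
scene blue_last [(0.53, array([0.5972, 0.0819, 0.0242]))]
scene cabinet [(0.77, array([0.6222, 0.0773, 0.0037]))]
top drawer_handle [(0.52, array([0.594 , 0.0819, 0.0253]))]
top pocket_block [(0.76, array([0.5765, 0.0816, 0.079 ])), (0.39, array([ 0.5891, -0.4669, -0.0052]))]
top green_last [(0.79, array([0.5961, 0.1682, 0.0243]))]
top green_last_grip [(0.68, array([0.5702, 0.171 , 0.1222]))]
top yellow_last [(0.69, array([ 0.5891, -0.0041,  0.0234]))]
top blue_last []
top cabinet []
```

View pics/scene2.png

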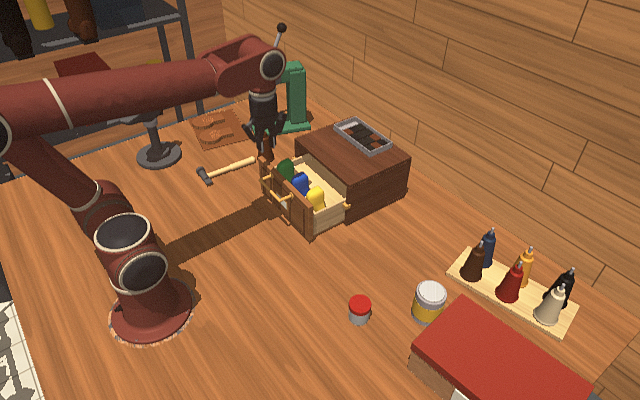

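View pics/top2.png

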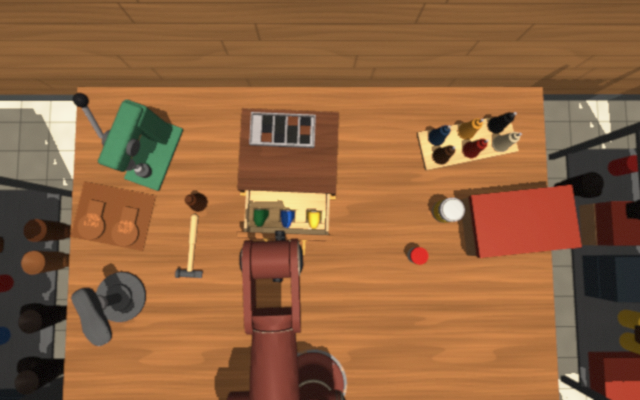

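Scene view: the drawer is out, with the green (287,170), blue (300,183) and yellow (316,198) lasts standing in it. In the top view green is at (261,217), leftmost. Before choosing the grip yaw, I'll test which way wrist joint 4 rolls, because it only has room on its positive side.

Emit:
jog_arm --motion "80 0 0 0 0 0.05 0; 80 0 0 0 0 0.1 0; 80 0 0 0 0 0.1 0; 80 0 0 0 0 0.1 0; 80 0 0 0 0 0.1 0"

```text
time: 9.38
tool_pos: [0.4519, 0.0871, 0.2984]
tool_rot: [-0.052, 0.72, 0.69, 0.054]
contact_force: [0.5, -0.4, 0.3]
gripper_width: 0.806
grasp_force: 0.0
```

Run:
```python
from h import *
np.set_printoptions(precision=4,suppress=True)
s=state();print(s['joint_pos'],s['tool_pos'],rot(s).as_matrix())
for n in("scene","top"):
    f=grab_frame(n)
    for t in ("green_last","blue_last","yellow_last"):
        d=cut_out(n,t)
        if not d: print(n,t,"none"); continue
        p=pts(f,d[0]["pixels"]); q=C.inv().apply(p-[.6238,.079,0])
        for lo,hi in ((.14,.165),(.11,.14)):
            k=q[(q[:,2]>lo)&(q[:,2]<hi)]
            if len(k)>10: print(n,t,round(d[0]["p"],2),lo,len(k),np.percentile(k,[4,50,96],axis=0).round(4).tolist())
```

```text
[-0.0641 -0.4068  1.9109  0.1498  1.6398 -0.0112] [0.4519 0.0871 0.2984] [[ 0.0422  0.9991  0.0065]
 [ 0.9879 -0.0427  0.1488]
 [ 0.1489  0.0002 -0.9888]]
scene green_last 0.7 0.14 102 [[-0.0869, 0.0678, 0.1412], [-0.0654, 0.0781, 0.1483], [-0.0448, 0.095, 0.1539]]
scene green_last 0.7 0.11 111 [[-0.0911, 0.0658, 0.1114], [-0.0699, 0.071, 0.1275], [-0.0403, 0.0858, 0.1388]]
scene blue_last 0.86 0.14 120 [[-0.1158, -0.0773, 0.1413], [-0.0708, -0.0105, 0.1496], [-0.0472, 0.0054, 0.1592]]
scene blue_last 0.86 0.11 117 [[-0.092, -0.0218, 0.1115], [-0.0711, -0.0172, 0.1274], [-0.0439, -0.003, 0.1391]]
scene yellow_last 0.77 0.14 135 [[-0.0914, -0.1092, 0.141], [-0.0673, -0.0967, 0.1483], [-0.0434, -0.0815, 0.1549]]
scene yellow_last 0.77 0.11 118 [[-0.0916, -0.1093, 0.1112], [-0.0697, -0.1056, 0.1262], [-0.0437, -0.0867, 0.1385]]
top green_last 0.8 0.14 163 [[-0.0851, 0.0737, 0.1431], [-0.0602, 0.0876, 0.1526], [-0.0376, 0.104, 0.1583]]
top green_last 0.8 0.11 22 [[-0.0908, 0.0711, 0.1177], [-0.0722, 0.0734, 0.1316], [-0.0416, 0.0907, 0.1365]]
top blue_last 0.5 0.14 159 [[-0.0849, -0.0154, 0.1433], [-0.0598, -0.0005, 0.1521], [-0.0372, 0.0154, 0.1595]]
top yellow_last 0.5 0.14 162 [[-0.0847, -0.1018, 0.1435], [-0.0597, -0.0864, 0.1521], [-0.0381, -0.0703, 0.1582]]
top yellow_last 0.5 0.11 11 [[-0.0906, -0.0962, 0.1222], [-0.0839, -0.0789, 0.1385], [-0.0506, -0.0708, 0.1396]]
```

```bash
python3 -c "
from h import *
plan([.5717,.170,.27],down([0,-1,0]),2)"
```

```text
call 1 0.083 0.116 0.041 -0.039 -0.039 0.523
call 2 0.142 0.02 0.039 -0.04 -0.039 0.522
```

Emit:
jog_arm --motion "80 0.02 0.03 0.01 -0.008 -0.008 0.11; 80 0.04 0.06 0.02 -0.016 -0.016 0.22; 80 0.06 0.09 0.03 -0.024 -0.024 0.33; 80 0.083 0.116 0.041 -0.032 -0.032 0.44; 80 0.083 0.116 0.041 -0.039 -0.039 0.523"

```text
time: 10.4
tool_pos: [0.512, 0.1288, 0.2835]
tool_rot: [-0.028, 0.932, 0.36, 0.029]
contact_force: [-0.4, -0.5, 0.6]
gripper_width: 0.8
grasp_force: 0.0
```

Emit:
jog_arm --motion "80 0.03 0.005 0.01 -0.008 -0.008 0.11; 80 0.06 0.01 0.02 -0.016 -0.016 0.22; 80 0.09 0.015 0.03 -0.024 -0.024 0.33; 80 0.142 0.02 0.039 -0.032 -0.032 0.44; 80 0.142 0.02 0.039 -0.04 -0.039 0.522"

```text
time: 11.02
tool_pos: [0.5721, 0.1707, 0.269]
tool_rot: [0.0, 1.0, -0.023, -0.0]
contact_force: [-0.3, -0.7, -0.3]
gripper_width: 0.801
grasp_force: 0.0
```

```bash
python3 -c "
from h import *
np.set_printoptions(precision=4,suppress=True)
s=state();print(s['joint_pos'],s['tool_pos'],rot(s).as_matrix())
plan([.5717,.170,.18],down([0,-1,0]),1)
f=grab_frame('top')
print([place_of(n,t)[:1] for n in('scene','top') for t in ('green_last_grip','drawer_handle')])"
```

```text
[ 0.1656 -0.0322  1.6358 -0.0006  1.539   1.7834] [0.5721 0.1707 0.269 ] [[ 0.9989 -0.0469 -0.001 ]
 [-0.0469 -0.9989 -0.0008]
 [-0.0009  0.0008 -1.    ]]
call 1 -0.001 0.001 0.178 0.001 0.001 -0.002
[[{'at': [0.6276, 0.401, -0.0015], 'p': 0.67}], [{'at': [0.4456, 0.0849, 0.1415], 'p': 0.63}], [], [{'at': [0.4547, 0.0882, 0.1409], 'p': 0.77}]]
```

Emit:
jog_arm --motion "80 -0.001 0.001 0.06 0 0 0; 80 -0.001 0.001 0.12 0 0 0; 80 -0.001 0.001 0.16 0 0 -0.002; 80 -0.001 0.001 0.2 0 0 -0.002; 80 -0.001 0.001 0.22 0 0 -0.002"

```text
time: 11.9
tool_pos: [0.5706, 0.1693, 0.1586]
tool_rot: [0.0, 1.0, -0.02, -0.0]
contact_force: [0.2, 0.5, 0.3]
gripper_width: 0.798
grasp_force: 0.0
```

Emit:
jog_arm --motion "80 0 0 0.02 0 0 0; 80 0 0 0.04 0 0 0; 80 0 0 0.06 0 0 0; 80 0 0 0.08 0 0 0; 80 0 0 0.103 0 0 0"

```text
time: 12.52
tool_pos: [0.5712, 0.1695, 0.1078]
tool_rot: [0.0, 1.0, -0.02, 0.0]
contact_force: [-0.3, 0.4, 0.6]
gripper_width: 0.797
grasp_force: 0.0
```

```bash
python3 -c "
from h import *
s=state();print(s['tool_pos'],s['contact_force'])
f=grab_frame('scene'); c=f['color'][120:240,230:390,::-1]; cv2.imwrite('pics/z3.png',cv2.resize(c,None,fx=4,fy=4,interpolation=2))"
```

```text
[0.57116743 0.16948609 0.10782296] [-0.29800267  0.44545962  0.55161659]
```

View pics/z3.png

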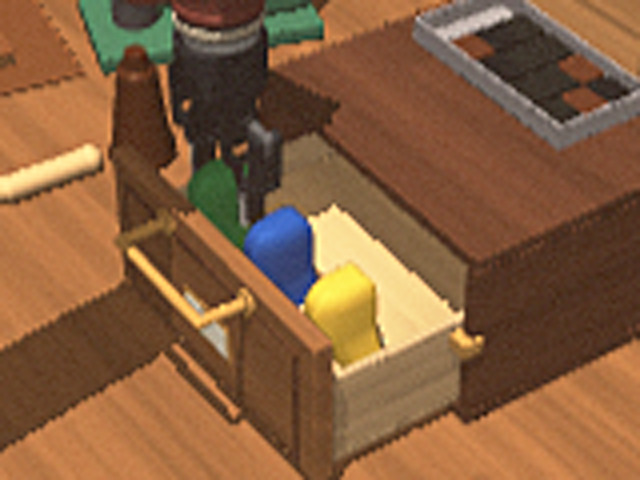

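The zoomed view shows the green heel at (212,195) between the two fingers, with clear space to blue. I'll close the gripper.

Emit:
jog_arm --motion "0 0 0 0 0 0 0; 0 0 0 0 0 0 0; 0 0 0 0 0 0 0; 0 0 0 0 0 0 0; 0 0 0 0 0 0 0"

```text
time: 13.2
tool_pos: [0.5714, 0.1696, 0.1089]
tool_rot: [-0.0, 1.0, -0.02, 0.001]
contact_force: [-1.1, 1.3, 0.4]
gripper_width: 0.415
grasp_force: 60.3
```

Emit:
jog_arm --motion "0 0 0 -0.006 0 0 0; 0 0 0 -0.015 0 0 0; 0 0 0 -0.03 0 0 0; 0 0 0 -0.045 0 0 0; 0 0 0 -0.06 0 0 0"

```text
time: 13.82
tool_pos: [0.5712, 0.1694, 0.1391]
tool_rot: [0.0, 1.0, -0.02, 0.0]
contact_force: [-0.5, -0.3, -1.8]
gripper_width: 0.417
grasp_force: 59.9
```

Emit:
jog_arm --motion "0 0 0 -0.03 0 0 0; 0 0 0 -0.07 0 0 0; 0 0 0 -0.12 0 0 0; 0 0 0 -0.18 0 0 0; 0 0 0 -0.24 0 0 0"

```text
time: 14.45
tool_pos: [0.5711, 0.1695, 0.2608]
tool_rot: [0.0, 1.0, -0.02, 0.001]
contact_force: [0.4, 0.4, -2.3]
gripper_width: 0.418
grasp_force: 60.0
```

Emit:
jog_arm --motion "0 0 0 -0.06 0 0 0; 0 0 0 -0.12 0 0 0; 0 0 0 -0.17 0 0 0; 0 0 0 -0.21 0 0 0; 0 0 0 -0.222 0 0 0"

```text
time: 15.08
tool_pos: [0.5713, 0.1696, 0.3719]
tool_rot: [-0.0, 1.0, -0.02, 0.002]
contact_force: [0.3, 0.6, -1.5]
gripper_width: 0.416
grasp_force: 60.1
```

```bash
python3 -c "
from h import *
s=state();print(s['tool_pos'],s['contact_force'],s['gripper_width'],s['joint_pos'])
M=lambda x,y,z:R.from_matrix(C.as_matrix()@np.array([x,y,z],float).T)
A=M([1,0,0],[0,0,-1],[0,1,0]); B=M([0,0,1],[1,0,0],[0,1,0])
print('roll'); plan([.62,.13,.37],A,3)
t=dict(s); q=A.as_quat(); t['tool_rot']=[q[3],q[0],q[1],q[2]]; t['tool_pos']=[.62,.13,.37]
print('twist'); plan([.68,.09,.37],B,3,t)
f=grab_frame('scene'); print([(t,place_of('scene',t)[:1]) for t in ('green_last_toe','yellow_last','blue_last','drawer_handle')])
cv2.imwrite('pics/s4.png',f['color'][:,:,::-1])"
```

```text
[0.57131951 0.16958645 0.37188829] [ 0.32400553  0.59438801 -1.5457717 ] 0.41637519278237284 [ 1.63931473e-01 -6.32996898e-02  1.49815176e+00 -4.52854544e-04
  1.70292518e+00  1.77511309e+00]
roll
call 1 0.033 0.025 0.001 0.349 -0.0 0.001
call 2 0.034 0.023 -0.011 0.349 -0.0 0.001
call 3 0.034 0.013 -0.021 0.349 0.0 0.002
twist
call 1 0.041 0.0 -0.025 -0.0 -0.0 -0.349
call 2 0.036 0.021 -0.025 0.0 0.0 -0.349
call 3 0.021 0.035 -0.025 0.0 0.0 -0.349
[('green_last_toe', [{'at': [0.5878, 0.1737, 0.2866], 'p': 0.84}]), ('yellow_last', [{'at': [0.5886, -0.003, 0.0219], 'p': 0.88}]), ('blue_last', [{'at': [0.5958, 0.0782, 0.023], 'p': 0.69}]), ('drawer_handle', [{'at': [0.6242, 0.0805, 0.0004], 'p': 0.64}])]
```

View pics/s4.png

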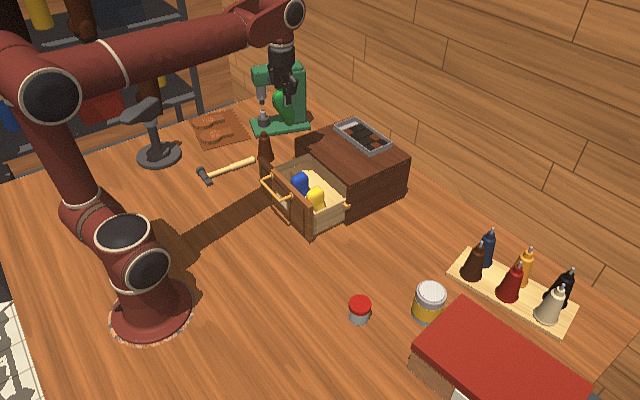

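The green last is out and hanging at about (287,105), with its toe at z≈0.287, clear of everything. Blue (299,181) and yellow (316,196) are still in their pockets. Next I roll the wrist left.

Emit:
jog_arm --motion "0 0.007 0.005 0 0.07 0 0; 0 0.014 0.01 0 0.14 0 0; 0 0.021 0.015 0 0.21 0 0; 0 0.028 0.02 0 0.28 0 0; 0 0.033 0.025 0.001 0.349 0 0.001"

```text
time: 15.95
tool_pos: [0.5867, 0.1559, 0.3676]
tool_rot: [-0.26, 0.965, -0.021, 0.005]
contact_force: [-0.1, 1.0, -2.9]
gripper_width: 0.418
grasp_force: 60.5
```

Emit:
jog_arm --motion "0 0.007 0.005 -0.002 0.07 0 0; 0 0.014 0.01 -0.004 0.14 0 0; 0 0.021 0.015 -0.006 0.21 0 0; 0 0.028 0.02 -0.009 0.28 0 0; 0 0.034 0.023 -0.011 0.349 0 0.001"

```text
time: 16.58
tool_pos: [0.6032, 0.1424, 0.3663]
tool_rot: [-0.501, 0.865, -0.02, 0.01]
contact_force: [0.6, 0.6, -2.7]
gripper_width: 0.416
grasp_force: 60.6
```

Emit:
jog_arm --motion "0 0.007 0.003 -0.004 0.07 0 0; 0 0.014 0.006 -0.008 0.14 0 0; 0 0.021 0.008 -0.012 0.21 0 0; 0 0.028 0.01 -0.016 0.28 0 0; 0 0.034 0.013 -0.021 0.349 0 0.002"

```text
time: 17.2
tool_pos: [0.6198, 0.1296, 0.3659]
tool_rot: [0.707, -0.706, 0.018, -0.013]
contact_force: [-0.0, -0.1, -2.0]
gripper_width: 0.416
grasp_force: 60.7
```

```bash
python3 -c "
from h import *
np.set_printoptions(precision=4,suppress=True)
s=state();print(s['tool_pos'],rot(s).as_matrix(),s['contact_force'],s['gripper_width'],s['joint_pos'])
M=lambda x,y,z:R.from_matrix(C.as_matrix()@np.array([x,y,z],float).T)
plan([.68,.09,.37],M([0,0,1],[1,0,0],[0,1,0]),3)"
```

```text
[0.6198 0.1296 0.3659] [[ 0.999  -0.0062  0.0443]
 [-0.0443  0.0015  0.999 ]
 [-0.0063 -1.      0.0013]] [-0.0162 -0.1195 -1.9621] 0.4164825845798091 [-0.3604  0.1818  1.7258  1.4644  1.869   1.2245]
call 1 0.041 -0.003 -0.025 -0.0 -0.0 -0.35
call 2 0.038 0.018 -0.024 -0.0 -0.001 -0.351
call 3 0.023 0.034 -0.025 -0.0 -0.0 -0.35
```

Emit:
jog_arm --motion "0 0.008 0 -0.005 0 0 -0.07; 0 0.016 0 -0.01 0 0 -0.14; 0 0.024 0 -0.015 0 0 -0.21; 0 0.032 0 -0.02 0 0 -0.28; 0 0.041 -0.003 -0.025 0 0 -0.35"

```text
time: 17.82
tool_pos: [0.6396, 0.1165, 0.367]
tool_rot: [-0.678, 0.688, 0.167, 0.197]
contact_force: [-0.1, -0.8, -2.5]
gripper_width: 0.418
grasp_force: 60.9
```

Emit:
jog_arm --motion "0 0.008 0.004 -0.005 0 0 -0.07; 0 0.016 0.008 -0.01 0 0 -0.14; 0 0.024 0.012 -0.015 0 0 -0.21; 0 0.032 0.015 -0.02 0 0 -0.28; 0 0.038 0.018 -0.024 0 0 -0.351"

```text
time: 18.45
tool_pos: [0.6601, 0.1036, 0.3689]
tool_rot: [-0.604, 0.62, 0.341, 0.367]
contact_force: [0.1, 0.9, -2.6]
gripper_width: 0.419
grasp_force: 60.9
```

Emit:
jog_arm --motion "0 0.005 0.007 -0.005 0 0 -0.07; 0 0.01 0.014 -0.01 0 0 -0.14; 0 0.015 0.021 -0.015 0 0 -0.21; 0 0.02 0.028 -0.02 0 0 -0.28; 0 0.023 0.034 -0.025 0 0 -0.35"

```text
time: 19.08
tool_pos: [0.6801, 0.0902, 0.3703]
tool_rot: [-0.488, 0.511, 0.49, 0.511]
contact_force: [-0.6, -0.0, -2.0]
gripper_width: 0.415
grasp_force: 60.9
```

Run:
```python
from h import *
np.set_printoptions(precision=4,suppress=True)
s=state();print(s['tool_pos'],rot(s).as_matrix(),s['contact_force'],s['gripper_width'],s['joint_pos'])
for n in ("scene","top"):
    f=grab_frame(n); cv2.imwrite(f"pics/{n}5.png",f["color"][:,:,::-1])
    for t in ("green_last","green_last_grip","green_last_toe","drawer_handle","blue_last","yellow_last"): print(n,t,[(round(d["p"],2),np.round(d["at"],4)) for d in place_of(n,t)[:1]])
    for d in cut_out(n,"green_last")[:1]:
        p=pts(f,d["pixels"]); p=p[(p[:,2]>.3)&(p[:,2]<.46)]; print(len(p),np.percentile(p,[2,50,98],axis=0))
        k=p[p[:,2]>np.percentile(p[:,2],50)]; c=k.mean(0); u,_,v=np.linalg.svd(k-c); print("normal",v[2],"sd",(k-c)@v[2]@((k-c)@v[2])/len(k))
```

```text
[0.6801 0.0902 0.3703] [[-0.0026  0.999   0.0438]
 [ 0.0021 -0.0438  0.999 ]
 [ 1.      0.0026 -0.002 ]] [-0.5641 -0.0399 -1.9957] 0.41495040282929685 [-0.383   0.3236  1.5468  1.465   1.8936 -0.3198]
scene green_last [(0.97, array([0.6809, 0.1777, 0.3977]))]
scene green_last_grip [(0.66, array([0.6759, 0.0787, 0.3724]))]
scene green_last_toe [(0.7, array([0.6817, 0.1772, 0.3815]))]
scene drawer_handle []
scene blue_last [(0.85, array([0.5936, 0.0795, 0.0253]))]
scene yellow_last [(0.6, array([ 0.5889, -0.0025,  0.0211]))]
393 [[0.6556 0.0434 0.3654]
 [0.6694 0.1061 0.387 ]
 [0.6966 0.1571 0.3932]]
normal [-0.0086 -0.0357  0.9993] sd 2.542568562048246e-06
top green_last [(0.94, array([0.6823, 0.1727, 0.3994]))]
top green_last_grip [(0.73, array([0.6743, 0.0768, 0.3744]))]
top green_last_toe [(0.59, array([0.6822, 0.1735, 0.386 ]))]
top drawer_handle [(0.61, array([0.4563, 0.0865, 0.141 ]))]
top blue_last [(0.6, array([0.5956, 0.082 , 0.0239]))]
top yellow_last [(0.5, array([ 0.5885, -0.0067,  0.0218]))]
795 [[0.6579 0.0488 0.3788]
 [0.6785 0.1158 0.3939]
 [0.702  0.1706 0.4002]]
normal [ 0.0065 -0.0182  0.9998] sd 2.995394205186413e-06
```

View pics/scene5.png

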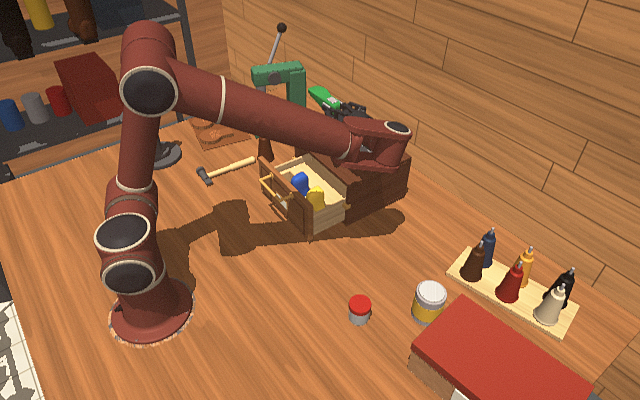

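Scene view: the green last is sole up and level at about (335,100). Blue and yellow are in their pockets and the drawer is open. The tool moved a few mm when it let go of the handle, so I'll check the drawer's travel precisely by matching pictures from before and after.

Run:
```python
from h import *
def rect(img,f,z,x0,x1,y0,y1,mm=1.):   # ortho image of plane z in cabinet axes, rows = x
    X,Y=np.meshgrid(np.arange(x0,x1,mm/1e3),np.arange(y0,y1,mm/1e3),indexing="ij")
    P=C.apply(np.c_[X.ravel(),Y.ravel(),0*X.ravel()])+[.6238,.079,z]
    T=f["world_from_camera"]; c=(P-T[:3,3])@T[:3,:3]; K=f["intrinsics"]
    u=K[0,0]*c[:,0]/-c[:,2]+K[0,2]; v=K[1,1]*-c[:,1]/-c[:,2]+K[1,2]
    return cv2.remap(img,u.reshape(X.shape).astype("f4"),v.reshape(X.shape).astype("f4"),cv2.INTER_CUBIC)
g=lambda n:cv2.cvtColor(cv2.imread(f"pics/{n}.png"),6)
ft,fs=grab_frame("top"),grab_frame("scene")
for cam,f,a,bs,y0,y1 in (("top",ft,"t1",("top2","top5"),-.14,.14),("scene",fs,"s1",("scene2","s4","scene5"),-.1,.07)):
    for z in (.16,.142):
        for b in bs:
            t=rect(g(a),f,z,-.058,-.030,.08-.155,.08-.005) if z==.142 else rect(g(a),f,z,-.012,.012,y0,y1)
            i=rect(g(b),f,z,-.058-.15,-.030-.11,.08-.155,.08-.005) if z==.142 else rect(g(b),f,z,-.012-.15,.012-.11,y0,y1)
            i,t=[cv2.Sobel(k.astype("f4"),5,0,1) for k in (i,t)]
            r=cv2.matchTemplate(i,t,cv2.TM_CCOEFF_NORMED); _,m,_,p=cv2.minMaxLoc(r)
            k=p[1]; d=0
            if 0<k<len(r)-1: l,c0,h=r[k-1,0],r[k,0],r[k+1,0]; d=.5*(l-h)/(l-2*c0+h)
            print(cam,b,z,"travel mm",round(150-k-d,2),"score",round(m,2))
c=rect(ft["color"][:,:,::-1],ft,.16,-.2,.06,-.17,.17,.5); cv2.imwrite("pics/r6.png",c)
```

```text
top top2 0.16 travel mm 129.08 score 0.27
top top5 0.16 travel mm 124.64 score 0.19
top top2 0.142 travel mm 150 score 0.11
top top5 0.142 travel mm 130.07 score 0.91
scene scene2 0.16 travel mm 128.87 score 0.69
scene s4 0.16 travel mm 128.65 score 0.82
scene scene5 0.16 travel mm 128.7 score 0.78
scene scene2 0.142 travel mm 130.35 score 0.53
scene s4 0.142 travel mm 130.01 score 0.71
scene scene5 0.142 travel mm 129.92 score 0.63
```

View pics/r6.png

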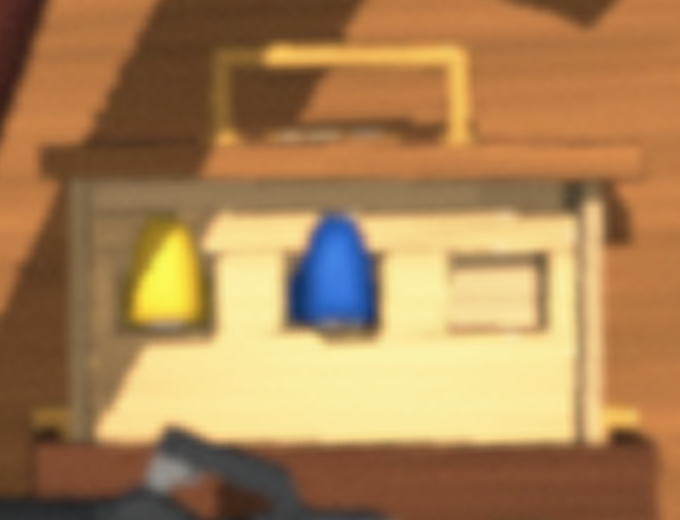

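The rectified top view shows the empty pocket at (495,292) and blue and yellow standing in theirs. Handle matching puts the drawer travel at 130 mm, which is fully out. One still call to settle, then I hand in.

Emit:
jog_arm --motion "0 0 0 0 0 0 0; 0 0 0 0 0 0 0; 0 0 0 0 0 0 0; 0 0 0 0 0 0 0; 0 0 0 0 0 0 0"

```text
time: 20.6
tool_pos: [0.68, 0.0903, 0.372]
tool_rot: [-0.488, 0.51, 0.49, 0.511]
contact_force: [0.7, -0.8, -2.0]
gripper_width: 0.416
grasp_force: 60.9
```

```bash
python3 -c "
from h import *
s=state(); print(np.abs(s['joint_vel']).max(),s['tool_pos'],s['grasp_force']); print(job_done())"
```

```text
0.003028005828008659 [0.68004447 0.0902673  0.37203393] 60.90078237291891
the job is handed in; nothing more can be done
None
```

I handed the job in at about 21 s: the drawer is fully open (about 130 mm), the green last is held still, sole up and level within about 2°, roughly 16 cm above the cabinet top, and the blue and yellow lasts are still in their pockets; no verdict came back.

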